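# Find the junction-box cover that rocks and hold it home

## Task

One of the four round white junction-box covers is not home: it rocks when its edge is pressed, while the others are firm. Press the covers with shut fingertips to find the rocking one, then press it down at its middle until it sits level and fully home on its box, and finish still holding it down there, so that I can put its screws in. Do not lift or pull out any cover, and leave everything else on the bench as it is.

Things in the scene. Friction and masses are not known exactly. Their poses are not given: they have to be found in the camera images.
- cover1: The cover farthest to the robot's left (+y). White plastic disc 92 mm across, about 60 g, lying loose in the mouth of a round grey box 74 mm across, fixed to the table; a plug under it keeps it centred within 4 mm. Origin: on its axis, underside of the flange, z up; its flat top is 6 mm above the origin, 56 to 60 mm above the table, bare and open to the fingers.
- cover2: The cover left of the middle. Made like cover1. The boxes stand several mm unequally high, so a cover's height does not tell if it is home. A cover that is home lies on its box's rim and is rigid wherever it is pressed. Which cover is not home changes from run to run.
- cover3: The cover right of the middle. Made like cover1. The one not home rests level, 4 mm too high, on a sprung stem 16 mm across under its middle. A press of about 1 to 10 N, 35 mm from its axis, tips that edge down by about 0.11 rad, until it meets the rim; let go, it levels again.
- cover4: The cover farthest to the right (-y). Made like cover1. The one not home, pressed at its middle, sinks level by 4 mm on to the rim, against about 3 N rising to 7 N; it springs up again if let go.
- stem (a joint): How far the sprung stem under the one unseated cover is pushed down, in m: 0 when untouched, about 0.004 when that cover is fully home on its rim. It says nothing of which cover it is under.
- transformer: Bystander, to be left alone: small open transformer, 66 x 50 x 50 mm, behind the boxes. Origin: middle of its underside.
- gland: Bystander, to be left alone: grey cable gland, 26 mm across, 34 mm high, between the two middle boxes. Origin: middle of its underside.
- relay: Bystander, to be left alone: black relay, 28 x 28 x 40 mm, near the robot. Origin: middle of its underside.
- enclosure: Bystander, to be left alone: closed white oblong enclosure, 82 x 112 x 57 mm, behind on the left. Origin: middle of its underside.
- plug: Bystander, to be left alone: yellow plug, 38 mm across, 50 mm high, behind on the right. Origin: middle of its underside.
- screwdriver: Bystander, to be left alone: screwdriver 200 mm long, lying on the right. Origin: in the tool's lying body.
- bin: Bystander, to be left alone: empty blue bin, 100 x 70 x 50 mm, at the left. Origin: middle of its underside.
Not all that is in view belongs to the job. Leave any red or turquoise look-alike of the cover4 alone.

How it is judged:
At the end, for the whole second after the job is handed in: The unseated cover is held down by the fingers (over 2 N) with its stem pushed in more than 3.2 mm of 4; all four covers are level within 0.03 rad, still, and within 9 mm of where they started (value of joint stem above 0.0032 m and (contact force between the fingers and cover1 above 2 N or contact force between the fingers and cover2 above 2 N or contact force between the fingers and cover3 above 2 N or contact force between the fingers and cover4 above 2 N) and angle between each of cover1, cover2, cover3, cover4's own z axis and vertical below 0.03 rad and distance of each of cover1, cover2, cover3, cover4 from where it was at the start of the episode below 0.009 m and angular speed of each of cover1, cover2, cover3, cover4 below 0.2 rad/s); the arm keeps its last pose, push and grip.
It fails at once if a cover is lifted, carried or pulled out (distance of any of cover1, cover2, cover3, cover4 from where it was at the start of the episode above 0.015 m).
It fails at once if a bystander is moved by more than 25 mm (distance of any of transformer, gland, relay, enclosure, plug, screwdriver, bin from where it was at the start of the episode above 0.025 m).
It also fails if it takes over 48 s, if anything falls off the work surface, if the arm or the gripper's body presses on something with over 40 N, if the wrist force passes 120 N, or if a joint passes its speed limit or range.

## Robot

A 6-joint arm with a two-finger parallel gripper is mounted at the origin on the work surface. World frame = base frame: x ahead of the robot, y to its left, z up, the work surface at z = 0. Lengths are in m, angles in rad, forces in N, time in s.
With the tool pointing down it reaches from about 0.375 to 0.925 m from the base axis. Payload 5.7 kg.
Tool frame: the origin (TCP) lies on the centre line of the jaws, within the pads' length; the fingertips stand 14 mm ahead of it and the grasp point (between the pads) lies 5 mm behind it (arm.nose_length is the x of the fingertips in the tool frame, in m); x points along the fingers, y is the direction in which the jaws open and shut, and the axes are right-handed (so a half turn about x gives the same grasp; the last joint's range is limited). The gripper opens to 88 mm and grips with 3 to 60 N. Pads are 20 mm wide; open, the fingers measure 115 mm over their backs; the gripper's body (75 mm by 178 mm) begins 61 mm behind the grasp point.
Start: joints at [-1.457, 0.359, 1.51, -0, 1.272, -0.115], TCP at [0.136, -0.584, 0.205] pointing down, gripper open.
Joint ranges: [-2.97, 2.97], [-1.01, 2.36], [0.21, 2.38], [-0.96, 4.11], [0.2, 2.71], [-2.98, 2.98]. Speed limits (rad/s): [2.39, 2.39, 3.14, 3.14, 3.14, 3.14].

## Interface

Orientations are given as a unit quaternion [x, y, z, w].
In Python, from bench import arm gives the robot as it stands.
- The arm moves only by the tool drive_tool, never from a script. Its argument "increments" is a list of rows, each a list of 7 numbers: the shift along the tool's x, y, z in units of 25 mm (1.0 is 25 mm), then the turn, a rotation vector about the tool's x, y, z in units of 5 degrees (1.0 is 5 degrees), then the finger opening in mm, from 0 to 87.8. In form: [[x, y, z, wx, wy, wz, jaw], ...]. A call has 1 to 5 rows; each row shifts and turns the commanded pose from where the row before left it, along the tool's axes as they then stand; what a row does not reach is not made up. A row lasts 1/12 s, in which the tool goes at most 41.7 mm and 7.16 degrees, less where a joint would pass 70% of its speed; a pose out of reach is approached as far as the arm can. A call is refused whole if a number of a shift passes 1 or a number of a turn 1, either way. A call with a gripper value outside its range is refused whole. The fingers move at their own pace and stop on an object; "force" is the grip in N (left out, the last holds). Time passes only in rows, so rows that do not move let the fingers close. It gives the time, the measured TCP pose, the force and the opening at its end, in the units of the state.
- arm.state(): the state, without advancing time (a new reading comes with each control period).
- arm.read_camera(name): name is "side" or "top" or "wrist"; returns a dict with "img" (384x512x3 uint8, blue, green, red), "range_z" (384x512 float32, m along the optical axis (not along the pixel's ray), 0 where there is no reading), "fx", "fy", "cx", "cy" (pixels), "k1" (the pictures are not rectified: a ray, as slopes to the right and down, at radius r is drawn at 1 + k1 r^2 times it, then the intrinsics apply), "R" (3x3) and "t" (3): a world point X has camera coordinates R X + t. Camera axes: x right, y down, z forward; pixel columns grow to the right and rows downward; lengths in m; the calibration is good to about 2 mm. A picture is of the moment at which its call begins.
- arm.finish_job(): hands the job in, once; it reports no verdict.
Trained networks look in the newest picture that a camera, given by its name, has taken for a name from the list of things; names that differ only in an ending like _2 or _b are one class to them, and where a whole thing is asked for, a point or a joint stands for the part that bears it (a point fixed in the world has none). Each returns a list of dicts, best first, with "confidence" (0 to 1); they miss things now and then, are a little off and sometimes report something else, mostly with a low value. They report only what shows in the picture. A call takes as long as a camera call. They do not tell look-alikes from the thing itself.
- arm.masks_of(thing, camera): "pixels" (384x512 bool, what is visible of it) and "extent" ([centre column, centre row, width, height] in pixels, round what is visible of it).
The state is a dict: "t": time; "joints": joint angles; "qd": joint speeds; "joint_torque": joint torques, N m; "ee_pos": TCP position; "tcp_rot": TCP orientation; "force": force on the tool from outside, world axes, zero at the start; "ft_torque": the same for the moment, N m; "width": finger opening in m.
Only numpy, scipy, OpenCV 4.12 (cv2) and the standard library are available. Lean on these libraries where they do the work, as an engineer would, in place of code of your own. Each camera call takes 0.05 s, during which the arm holds its last target. There are 200 camera calls.

## Working session

There is one attempt and no reset: what is moved stays moved. The work goes in short steps, Python scripts to look and compute and a tool call to move; the robot and the scene stay as the last step left them, time stands still between calls to the robot, and variables do not carry over. Pictures are saved under pics/ and viewed, about 8 in all and at most 12, crops included, and the job is handed in when it is done.

Besides the shell and the picture viewer there is one more tool, called after "Call:" as name([rows], argument=value, ...), one row to a line, values as JSON. drive_tool: Moves the arm, as the interface text tells. Its arguments: {"type":"object","properties":{"increments":{"type":"array","items":{"type":"array","items":{"type":"number"}}},"force":{"type":"number"}},"required":["increments"]}

```bash
mkdir -p pics; cat > h.py <<'E'
import numpy as np, cv2
from bench import arm
def pts(c,mask):
    v,u=np.nonzero(mask&(c["range_z"]>0)); z=c["range_z"][v,u]
    K=np.array([[c["fx"],0,c["cx"]],[0,c["fy"],c["cy"]],[0,0,1.]])
    p=cv2.undistortPoints(np.stack([u,v],1).astype(float).reshape(-1,1,2),K,np.array([c["k1"],0,0,0,0.]))[:,0]
    X=np.c_[p*z[:,None],z]
    return (X-np.ravel(c["t"]))@np.array(c["R"])
E
python3 - <<'E'
from h import *
s=arm.state();print(s)
for n in("top","side"):
    c=arm.read_camera(n);cv2.imwrite(f"pics/{n}0.png",c["img"])
    for th in("cover1",):
        for m in arm.masks_of(th,n):
            P=pts(c,m["pixels"]);
            if len(P)<20: continue
            zt=np.median(P[:,2]);Q=P[abs(P[:,2]-zt)<.006]
            print(n,th,round(m["confidence"],2),np.round(m["extent"]),np.round(np.median(P,0),4),"mid",np.round((Q.max(0)+Q.min(0))/2,4),np.round(np.ptp(Q,axis=0),3),c["img"][m["pixels"]].mean(0).round())
E
```

```text
{'t': 0.0, 'joints': array([-1.45710159e+00,  3.59464787e-01,  1.51143445e+00, -3.34360309e-05,
        1.27247234e+00, -1.15103637e-01]), 'qd': array([-0.00086238, -0.00016919, -0.00098615,  0.00079606, -0.00268035,
       -0.00195509]), 'joint_torque': array([ 7.85393386e-04, -5.15366471e+01, -2.70726532e+01,  6.78230147e-02,
        3.49315640e-02, -1.62977785e-04]), 'ee_pos': array([ 0.1359805 , -0.58365234,  0.20413279]), 'tcp_rot': array([-0.70247328, -0.0813485 ,  0.70249499, -0.08009059]), 'force': array([-0.23880408,  0.20303791,  0.03327744]), 'ft_torque': array([ 0.0027094 , -0.02898623,  0.03020619]), 'width': 0.08762303373533513}
top cover1 0.94 [341. 148.  27.  31.] [ 0.6948 -0.3328  0.0187] mid [ 0.6953 -0.3344  0.0186] [0.089 0.089 0.011] [ 29.  34. 178.]
top cover1 0.86 [273. 185.  32.  30.] [ 0.5586 -0.0985  0.0585] mid [ 0.5582 -0.0994  0.0585] [0.09  0.089 0.012] [185. 181. 177.]
top cover1 0.83 [337. 187.  27.  32.] [ 0.5478 -0.2946  0.0599] mid [ 0.5495 -0.295   0.0598] [0.09  0.089 0.011] [180. 179. 175.]
top cover1 0.77 [147. 189.  25.  34.] [0.5577 0.3167 0.0
[... 667 characters left out ...]
0.339   0.0175] [0.092 0.091 0.01 ] [ 21.  25. 198.]
side cover1 0.77 [234. 220.  26.  24.] [0.5342 0.1007 0.0576] mid [0.5367 0.0954 0.0568] [0.09  0.094 0.01 ] [210. 222. 216.]
side cover1 0.75 [255. 178.  25.  21.] [ 0.5573 -0.0937  0.0577] mid [ 0.5589 -0.1006  0.0564] [0.091 0.094 0.009] [212. 223. 217.]
side cover1 0.72 [180. 276.  45.  35.] [0.5545 0.3218 0.0573] mid [0.5588 0.3169 0.0565] [0.091 0.093 0.01 ] [211. 221. 215.]
side cover1 0.64 [345. 160.  29.  17.] [ 0.3364 -0.3654  0.0184] mid [ 0.3373 -0.3766  0.0176] [0.09  0.095 0.01 ] [ 31.  33. 156.]
side cover1 0.61 [321. 172.  25.  12.] [ 0.4003 -0.2621  0.0186] mid [ 0.4005 -0.2688  0.0184] [0.086 0.094 0.011] [150. 158.  16.]
```

View pics/top0.png

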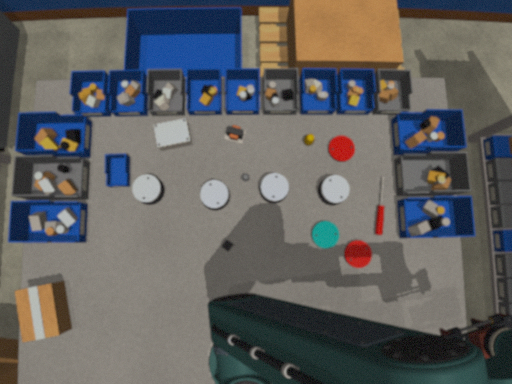

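View pics/side0.png

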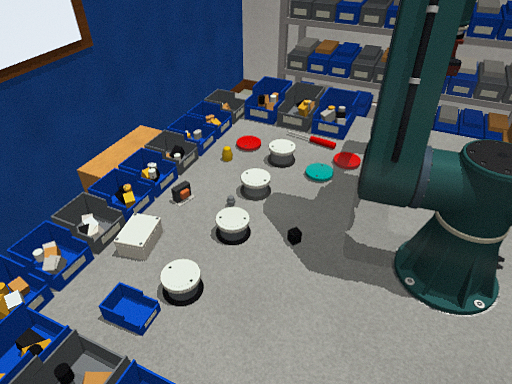

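The top picture shows four white covers on grey boxes at (147,189), (214,194), (273,187) and (335,189), which are covers 1 to 4. The two red discs and the turquoise one lie flat at z≈0.018 and are look-alikes. The two views agree on the positions to about 2 mm, with the tops at 57–60 mm. I'll square the tool, shut the jaws, and go to the near side of cover4.

Call:
drive_tool([
  [0, 0, 0, 0.88, 0, 0, 0],
  [0, 0, 0, 0.87, 0, 0, 0],
  [0, 0, 0, 0.87, 0, 0, 0],
  [0, 0, 0, 0, 0, 0, 0],
], force=20)

```text
t: 0.53
ee_pos: [0.1361, -0.5841, 0.2047]
tcp_rot: [-0.707, 0.001, 0.707, 0.001]
force: [0.6, 0.1, -0.3]
width: 0.0646
```

Call:
drive_tool([
  [0, -0.72, -0.95, 0, 0, 0, 0],
  [0, -0.72, -0.95, 0, 0, 0, 0],
  [0, -0.72, -0.95, 0, 0, 0, 0],
  [0, -0.72, -0.95, 0, 0, 0, 0],
  [0, -0.72, -0.95, 0, 0, 0, 0],
])

```text
t: 0.95
ee_pos: [0.2556, -0.4933, 0.2048]
tcp_rot: [-0.707, -0.001, 0.707, -0.001]
force: [-0.9, -0.2, -0.5]
width: 0.0312
```

Call:
drive_tool([
  [0, -0.72, -0.95, 0, 0, 0, 0],
  [0, -0.72, -0.95, 0, 0, 0, 0],
  [0, -0.72, -0.95, 0, 0, 0, 0],
  [0, -0.72, -0.95, 0, 0, 0, 0],
  [0, -0.72, -0.95, 0, 0, 0, 0],
])

```text
t: 1.37
ee_pos: [0.3745, -0.4032, 0.2049]
tcp_rot: [-0.707, -0.001, 0.707, -0.001]
force: [0.9, -0.3, 0.8]
width: 0.0009
```

Call:
drive_tool([
  [0, -0.72, -0.95, 0, 0, 0, 0],
  [0, -0.72, -0.95, 0, 0, 0, 0],
  [0, -0.72, -0.95, 0, 0, 0, 0],
  [0, 0, 0, 0, 0, 0, 0],
  [0, 0, 0, 0, 0, 0, 0],
])

```text
t: 1.78
ee_pos: [0.4456, -0.3493, 0.2048]
tcp_rot: [-0.707, -0.002, 0.707, -0.002]
force: [0.8, -0.4, -0.4]
width: 0.0002
```

Call:
drive_tool([
  [0, -0.72, -0.93, 0, 0, 0, 0],
  [0, -0.72, -0.93, 0, 0, 0, 0],
  [0, -0.71, -0.92, 0, 0, 0, 0],
  [1, 0, 0, 0, 0, 0, 0],
  [1, 0, 0, 0, 0, 0, 0],
])

```text
t: 2.2
ee_pos: [0.5159, -0.2977, 0.1559]
tcp_rot: [0.708, -0.0, -0.706, 0.002]
force: [-0.8, -0.8, -0.6]
width: 0.0004
```

Call:
drive_tool([
  [1, 0, 0, 0, 0, 0, 0],
  [1, 0, 0, 0, 0, 0, 0],
  [0.84, 0, 0, 0, 0, 0, 0],
  [0, 0, 0, 0, 0, 0, 0],
  [0, 0, 0, 0, 0, 0, 0],
])

```text
t: 2.62
ee_pos: [0.5126, -0.2969, 0.0832]
tcp_rot: [-0.706, -0.001, 0.708, 0.001]
force: [-0.1, 0.2, 1.1]
width: 0.0003
```

Call:
drive_tool([
  [0.06, 0, 0, 0, 0, 0, 0],
  [0.06, 0, 0, 0, 0, 0, 0],
  [0, 0, 0, 0, 0, 0, 0],
])

```text
t: 2.87
ee_pos: [0.5149, -0.2974, 0.0822]
tcp_rot: [0.708, -0.0, -0.706, 0.0]
force: [-0.0, -0.1, 0.1]
width: 0.0003
```

Call:
drive_tool([
  [0.1, 0, 0, 0, 0, 0, 0],
  [0.06, 0, 0, 0, 0, 0, 0],
  [0, 0, 0, 0, 0, 0, 0],
])

```text
t: 3.12
ee_pos: [0.5143, -0.2964, 0.077]
tcp_rot: [0.707, 0.0, -0.707, 0.0]
force: [0.3, 0.1, -0.2]
width: 0.0005
```

Call:
drive_tool([
  [0.06, 0, 0, 0, 0, 0, 0],
  [0, 0, 0, 0, 0, 0, 0],
])

```text
t: 3.28
ee_pos: [0.5142, -0.2963, 0.0753]
tcp_rot: [-0.707, -0.0, 0.707, 0.0]
force: [-0.0, -0.8, -0.3]
width: 0.0005
```

Call:
drive_tool([
  [0.06, 0, 0, 0, 0, 0, 0],
  [0, 0, 0, 0, 0, 0, 0],
])

```text
t: 3.45
ee_pos: [0.5142, -0.2964, 0.0737]
tcp_rot: [-0.707, -0.0, 0.707, 0.0]
force: [-0.9, -0.6, -0.6]
width: 0.0002
```

Call:
drive_tool([
  [0.04, 0, 0, 0, 0, 0, 0],
  [0, 0, 0, 0, 0, 0, 0],
])

```text
t: 3.62
ee_pos: [0.5142, -0.2964, 0.0727]
tcp_rot: [-0.707, -0.0, 0.707, 0.0]
force: [0.3, 0.3, 0.1]
width: 0.0005
```

Call:
drive_tool([
  [0.04, 0, 0, 0, 0, 0, 0],
  [0, 0, 0, 0, 0, 0, 0],
])

```text
t: 3.78
ee_pos: [0.5142, -0.2965, 0.0718]
tcp_rot: [-0.707, -0.0, 0.707, 0.0]
force: [0.4, 0.0, -0.9]
width: 0.0004
```

Call:
drive_tool([
  [0.04, 0, 0, 0, 0, 0, 0],
  [0, 0, 0, 0, 0, 0, 0],
])

```text
t: 3.95
ee_pos: [0.5142, -0.2964, 0.0708]
tcp_rot: [-0.707, -0.0, 0.707, 0.0]
force: [-0.0, 0.1, 0.8]
width: 0.0001
```

Call:
drive_tool([
  [0.04, 0, 0, 0, 0, 0, 0],
  [0, 0, 0, 0, 0, 0, 0],
])

```text
t: 4.12
ee_pos: [0.5142, -0.2964, 0.0698]
tcp_rot: [-0.707, -0.0, 0.707, 0.0]
force: [0.3, -0.2, 0.3]
width: 0.0006
```

Call:
drive_tool([
  [0.04, 0, 0, 0, 0, 0, 0],
  [0, 0, 0, 0, 0, 0, 0],
])

```text
t: 4.28
ee_pos: [0.5142, -0.2965, 0.0688]
tcp_rot: [-0.707, -0.0, 0.707, 0.0]
force: [-0.3, -0.6, 0.8]
width: 0.0004
```

Call:
drive_tool([
  [0.04, 0, 0, 0, 0, 0, 0],
  [0, 0, 0, 0, 0, 0, 0],
])

```text
t: 4.45
ee_pos: [0.5142, -0.2964, 0.0678]
tcp_rot: [-0.707, -0.0, 0.707, 0.0]
force: [0.1, -0.0, -0.2]
width: 0.0004
```

```bash
python3 - <<'E'
from h import *
print(arm.nose_length)
ims=[]
for n in("side","wrist","top"):
    c=arm.read_camera(n);ims.append(c["img"])
    for m in arm.masks_of("cover1",n):
        P=pts(c,m["pixels"])
        if len(P)<20 or np.median(P[:,2])<.04: continue
        Q=P[abs(P[:,2]-np.median(P[:,2]))<.008]
        A=np.c_[Q[:,:2]-Q[:,:2].mean(0),np.ones(len(Q))];k=np.linalg.lstsq(A,Q[:,2],rcond=None)[0]
        print(n,len(Q),np.round(Q.mean(0),4),"slope",k.round(3))
a=cv2.resize(ims[0][100:220,200:360],(640,480),interpolation=cv2.INTER_CUBIC)
cv2.imwrite("pics/s1.png",a)
E
```

```text
0.014
side 312 [ 0.5467 -0.2913  0.0597] slope [ 0.008 -0.032  0.06 ]
side 1071 [0.5563 0.3202 0.0571] slope [ 0.01  -0.036  0.057]
side 662 [0.5357 0.1004 0.0572] slope [ 0.009 -0.021  0.057]
side 463 [ 0.5568 -0.0958  0.0574] slope [ 0.009 -0.024  0.057]
side 1020 [0.7403 0.2422 0.0567] slope [ 0.017 -0.006  0.057]
wrist 4889 [ 0.558  -0.13    0.0575] slope [-0.005  0.077  0.057]
wrist 12610 [ 0.5552 -0.3007  0.0608] slope [-0.002  0.     0.061]
top 600 [ 0.5568 -0.099   0.0581] slope [ 0.006 -0.005  0.058]
top 623 [0.5574 0.3171 0.0593] slope [0.01  0.009 0.059]
top 151 [ 0.5687 -0.2842  0.0602] slope [0.009 0.034 0.06 ]
```

View pics/s1.png

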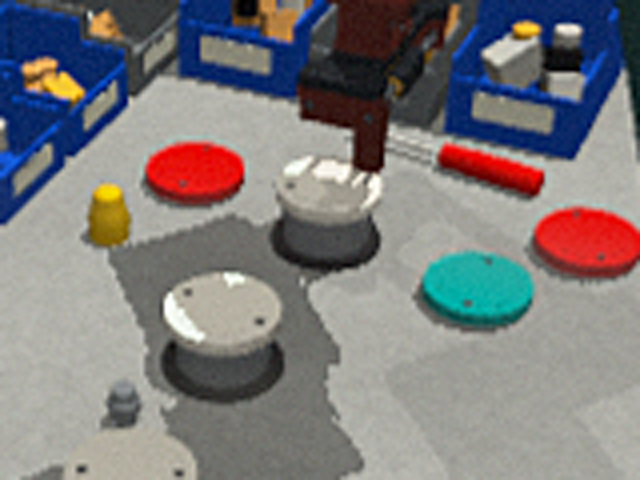

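```bash
python3 - <<'E'
from h import *
c=arm.read_camera("wrist");cv2.imwrite("pics/w1.png",c["img"])
P=pts(c,np.ones((384,512),bool))
for z in (c,arm.read_camera("top")):
    P=pts(z,np.ones((384,512),bool)); s=(abs(P[:,0]-.48)<.03)&(abs(P[:,1]+.2)<.03);print("table z",np.median(P[s,2]),s.sum())
    s=(np.hypot(P[:,0]-.5495,P[:,1]+.2955)<.043)&(P[:,2]<.068);Q=P[s];
    for a,b in((-.045,-.03),(-.03,-.015),(-.015,0),(0,.015),(.015,.03),(.03,.045)):
        k=(Q[:,0]-.5495>a)&(Q[:,0]-.5495<b);print(a,k.sum(),np.median(Q[k,2]) if k.any() else None)
E
```

```text
table z 0.0010071493222823845 3486
-0.045 530 0.060555848758088816
-0.03 1835 0.060806485471195285
-0.015 2327 0.060854740185830015
0 2489 0.0608588060657379
0.015 2302 0.06083276994081546
0.03 1287 0.060611670928639706
table z 0.5060931631223785 981
-0.045 3 0.05788838379967936
-0.03 19 0.060788990116099235
-0.015 15 0.06128712942658653
0 8 0.060171739161189244
0.015 48 0.05998634850259581
0.03 49 0.06057060299439333
```

View pics/w1.png

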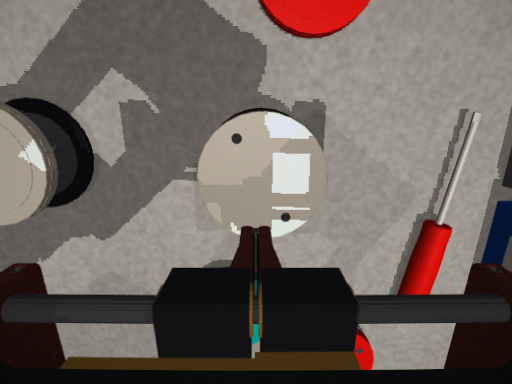

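```bash
python3 - <<'E'
from h import *
c=arm.read_camera("wrist");P=pts(c,np.ones((384,512),bool))
b=(np.hypot(P[:,0]-.55,P[:,1]+.295)<.07)
Q=P[b&(P[:,2]>.057)&(P[:,2]<.064)];print("cover box",Q.min(0),Q.max(0))
(u,v),r=cv2.minEnclosingCircle(Q[:,:2].astype(np.float32));print("circ",u,v,r)
F=P[b&(P[:,2]>.064)]
for lo in np.arange(.064,.12,.008):
    k=F[(F[:,2]>=lo)&(F[:,2]<lo+.008)]
    if len(k): print(lo.round(3),len(k),k.min(0).round(4),k.max(0).round(4))
s=arm.state();print(s["ee_pos"],s["force"])
def proj(X):
    x=np.array(c["R"])@X+np.ravel(c["t"]);p=x[:2]/x[2];p=p*(1+c["k1"]*(p@p));return p*[c["fx"],c["fy"]]+[c["cx"],c["cy"]]
for X in([.514,-.2964,.0538],[.514,-.2964,.0608],[.524,-.2964,.0538],[.5495,-.2955,.0608]):print(X,proj(np.array(X)))
E
```

```text
cover box [ 0.50647226 -0.34646912  0.0578873 ] [ 0.59706743 -0.25519397  0.06319262]
circ 0.5514135956764221 -0.3009965717792511 0.04615173116326332
0.08 24 [ 0.5255 -0.3041  0.086 ] [ 0.5276 -0.2895  0.0879]
0.088 153 [ 0.5252 -0.3052  0.0881] [ 0.5279 -0.2872  0.096 ]
0.096 182 [ 0.5252 -0.3053  0.0961] [ 0.528  -0.2871  0.1039]
0.104 208 [ 0.525  -0.3053  0.104 ] [ 0.528  -0.2871  0.112 ]
0.112 248 [ 0.525  -0.3061  0.1121] [ 0.5281 -0.2863  0.12  ]
[ 0.51431706 -0.29654018  0.06799576] [ 0.25855585 -1.09100794 -0.40880174]
[0.514, -0.2964, 0.0538] [255.69247314 224.93066057]
[0.514, -0.2964, 0.0608] [255.70541961 228.62779561]
[0.524, -0.2964, 0.0538] [255.70202744 212.61152591]
[0.5495, -0.2955, 0.0608] [254.45809844 181.89056525]
```

```bash
python3 - <<'E'
from h import *
for n in("side","wrist"):
    c=arm.read_camera(n);P=pts(c,np.ones((384,512),bool))
    f=(abs(P[:,0]-.514)<.03)&(abs(P[:,1]+.297)<.03)
    print(n)
    for lo in np.arange(.066,.14,.006):
        k=P[f&(P[:,2]>=lo)&(P[:,2]<lo+.006)]
        if len(k): print(lo.round(3),len(k),k.min(0).round(4),k.max(0).round(4))
    if n=="side":
        z=c["range_z"][130:152,284:302]; print((z*1000).astype(int))
    else:
        cv2.imwrite("pics/w2.png",cv2.resize(c["img"][190:300,196:316],(600,550),interpolation=cv2.INTER_CUBIC))
        print((c["range_z"][205:275:5,256-24:256+24:6]*1000).astype(int))
E
```

```text
side
0.084 7 [ 0.5031 -0.3045  0.0856] [ 0.5236 -0.2865  0.0898]
0.09 12 [ 0.5042 -0.2926  0.09  ] [ 0.5234 -0.2845  0.0956]
0.096 11 [ 0.5034 -0.3031  0.0961] [ 0.5253 -0.2873  0.1018]
0.102 13 [ 0.5028 -0.2983  0.1022] [ 0.5235 -0.2846  0.1079]
0.108 15 [ 0.5032 -0.3084  0.1086] [ 0.5245 -0.2851  0.1138]
0.114 10 [ 0.5044 -0.2881  0.1141] [ 0.5254 -0.2841  0.1198]
0.12 13 [ 0.5026 -0.3099  0.1201] [ 0.5243 -0.2827  0.1258]
0.126 3 [ 0.5034 -0.2978  0.1266] [ 0.5064 -0.2817  0.1274]
0.132 4 [ 0.5032 -0.3002  0.1333] [ 0.5036 -0.2908  0.138 ]
0.138 2 [ 0.5033 -0.3007  0.1402] [ 0.5039 -0.2891  0.1426]
[[1140 1139 1138 1134 1137 1136 1132 1134 1129 1126 1124 1214 1234 1484
  1481 1486 1482 1478]
 [1477 1143 1143 1139 1135 1133 1136 1134 1134 1128 1131 1224 1229 1478
  1478 1473 1478 1470]
 [1475 1471 1473 1471 1221 1139 1138 1135 1136 1132 1131 1222 1230 1468
  1470 1468 1469 1467]
 [1462 1463 1466 1467 1227 1220 1221 1222 1220 1212 1212 1220 1239 1426
  1463 1468 1465 1466]
 [1464 1460 1464 1460 1227 1227 1227 1225 1222 1221 1218 1234 1430 1427
  1427 1425 1428 1456]
 [1449 1449 1457
[... 2013 characters left out ...]
0.5279 -0.2853  0.126 ]
0.126 297 [ 0.5241 -0.3076  0.126 ] [ 0.528  -0.2844  0.132 ]
0.132 243 [ 0.5245 -0.3083  0.132 ] [ 0.5284 -0.2842  0.1379]
0.138 159 [ 0.5156 -0.2982  0.1381] [ 0.5279 -0.2941  0.144 ]
[[199 197 198 197 197 198 198 198]
 [200 199 198 199 198 199 199 199]
 [200 198 199 199 200 199 199 200]
 [201 201 202 200 202 200 200 202]
 [203 203 203 201 202 202 203 202]
 [204 204 168 168 173 169 168 204]
 [270 270 161 162 165 160 162 205]
 [272 271 154 155 159 155 155 271]
 [273 273 150 149 152 147 149 272]
 [275   0 143 144 148 144 144 144]
 [276 139 139 139 142 138 137 139]
 [278 134 133 133 137 134 133 134]
 [129 130 129 130 132 130 130 130]
 [ 85  84  85  87 128  85  85  87]]
```

View pics/w2.png

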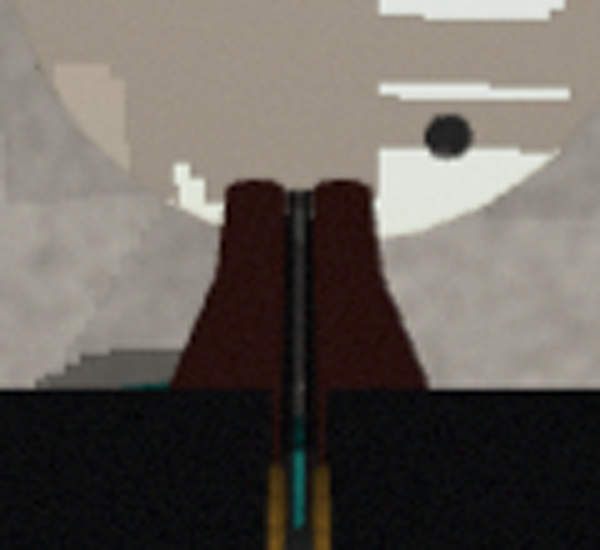

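Both cameras put the shut fingertips at z≈0.0855, about 31 mm higher than the stated nose length implies. The fingers are simply still in the air, so I'll go by camera and force.

Call:
drive_tool([
  [0.4, 0, 0, 0, 0, 0, 0],
  [0.4, 0, 0, 0, 0, 0, 0],
  [0, 0, 0, 0, 0, 0, 0],
  [0, 0, 0, 0, 0, 0, 0],
])

```text
t: 5.33
ee_pos: [0.5133, -0.2958, 0.0466]
tcp_rot: [-0.706, -0.001, 0.708, 0.001]
force: [-0.2, 0.3, -1.2]
width: 0.0006
```

Call:
drive_tool([
  [0.06, 0, 0, 0, 0, 0, 0],
  [0, 0, 0, 0, 0, 0, 0],
])

```text
t: 5.5
ee_pos: [0.5143, -0.2965, 0.0462]
tcp_rot: [-0.707, -0.0, 0.707, 0.0]
force: [0.3, 0.3, 1.0]
width: 0.0003
```

Call:
drive_tool([
  [0.06, 0, 0, 0, 0, 0, 0],
  [0, 0, 0, 0, 0, 0, 0],
])

```text
t: 5.67
ee_pos: [0.5143, -0.2965, 0.045]
tcp_rot: [0.707, 0.0, -0.707, 0.0]
force: [0.1, 1.0, 0.1]
width: 0.0006
```

Call:
drive_tool([
  [0.04, 0, 0, 0, 0, 0, 0],
  [0, 0, 0, 0, 0, 0, 0],
])

```text
t: 5.83
ee_pos: [0.5142, -0.2965, 0.0439]
tcp_rot: [-0.707, -0.0, 0.707, -0.0]
force: [-0.5, 0.2, 0.0]
width: 0.0004
```

Call:
drive_tool([
  [0.04, 0, 0, 0, 0, 0, 0],
  [0, 0, 0, 0, 0, 0, 0],
])

```text
t: 6.0
ee_pos: [0.5142, -0.2965, 0.0429]
tcp_rot: [-0.707, -0.0, 0.707, -0.0]
force: [1.1, -0.3, -0.3]
width: 0.0004
```

Call:
drive_tool([
  [0.04, 0, 0, 0, 0, 0, 0],
  [0, 0, 0, 0, 0, 0, 0],
])

```text
t: 6.17
ee_pos: [0.5142, -0.2965, 0.0418]
tcp_rot: [-0.707, -0.0, 0.707, 0.0]
force: [0.1, 0.3, 0.2]
width: 0.0003
```

Call:
drive_tool([
  [0.04, 0, 0, 0, 0, 0, 0],
  [0, 0, 0, 0, 0, 0, 0],
])

```text
t: 6.33
ee_pos: [0.5141, -0.2965, 0.0408]
tcp_rot: [-0.707, -0.0, 0.707, 0.0]
force: [0.5, -0.1, 1.1]
width: 0.0006
```

```bash
cat > look.py <<'E'
from h import *
def tipz(cx,cy):
    c=arm.read_camera("wrist");P=pts(c,np.ones((384,512),bool)); e=arm.state()["ee_pos"]
    f=P[(abs(P[:,0]-e[0]-.0125)<.004)&(abs(P[:,1]-e[1])<.012)&(P[:,2]>.063)]
    print("ee",e.round(4),"finger min z",f[:,2].min() if len(f) else None)
    Q=P[(np.hypot(P[:,0]-cx,P[:,1]-cy)<.06)&(abs(P[:,2]-.057)<.008)]
    A=np.c_[Q[:,:2]-[cx,cy],np.ones(len(Q))];k=np.linalg.lstsq(A,Q[:,2],rcond=None)[0]
    r=abs(A@k-Q[:,2])<.002;k=np.linalg.lstsq(A[r],Q[r,2],rcond=None)[0]
    (u,v),rad=cv2.minEnclosingCircle(Q[r][:,:2].astype(np.float32))
    print("cover slope/height",k.round(4),"circle",round(u,4),round(v,4),round(rad,4),len(Q)); return c
E
python3 - <<'E'
from look import *
c=tipz(.551,-.298)
for n in ("side",):
    c=arm.read_camera(n);P=pts(c,np.ones((384,512),bool))
    f=P[(abs(P[:,0]-.514)<.015)&(abs(P[:,1]+.297)<.015)&(P[:,2]>.03)&(P[:,2]<.08)];f=f[np.argsort(f[:,2])];print(f[:12].round(4))
E
```

```text
ee [ 0.5142 -0.2965  0.0409] finger min z 0.0630143182469247
cover slope/height [ 0.0725 -0.0094  0.0612] circle 0.5501 -0.3006 0.046 16026
[[ 0.5126 -0.2976  0.0312]
 [ 0.5132 -0.2893  0.0319]
 [ 0.5113 -0.3039  0.0319]
 [ 0.515  -0.294   0.0327]
 [ 0.5158 -0.2863  0.0329]
 [ 0.5126 -0.2968  0.0358]
 [ 0.5155 -0.2848  0.0379]
 [ 0.5058 -0.2859  0.048 ]
 [ 0.5085 -0.2835  0.0487]
 [ 0.5034 -0.2991  0.049 ]
 [ 0.5069 -0.2886  0.0502]
 [ 0.505  -0.3033  0.0502]]
```

Call:
drive_tool([
  [0.04, 0, 0, 0, 0, 0, 0],
  [0, 0, 0, 0, 0, 0, 0],
])

```text
t: 6.6
ee_pos: [0.5141, -0.2964, 0.0398]
tcp_rot: [-0.707, -0.0, 0.707, 0.0]
force: [-0.0, 0.0, 0.8]
width: 0.0006
```

```bash
python3 - <<'E'
from look import *
c=tipz(.551,-.298);cv2.imwrite("pics/w3.png",c["img"])
P=pts(c,np.ones((384,512),bool));Q=P[(np.hypot(P[:,0]-.551,P[:,1]+.298)<.044)&(abs(P[:,1]+.298)>.013)&(P[:,2]<.075)]
for a in np.arange(-.045,.045,.015):
    k=(Q[:,0]-.551>a)&(Q[:,0]-.551<a+.015);print(a.round(3),k.sum(),np.median(Q[k,2]).round(4))
print([arm.state()["force"].round(2)])
E
```

```text
ee [ 0.5141 -0.2964  0.0399] finger min z 0.06302867585466175
cover slope/height [ 0.1223 -0.0151  0.0616] circle 0.5496 -0.3004 0.046 13135
-0.045 531 0.0571
-0.03 1590 0.0589
-0.015 2180 0.0608
0.0 2410 0.0627
0.015 2150 0.0645
0.03 891 0.0657
[array([-0.42,  0.15,  1.04])]
```

Cover4 tips by about 0.12 rad under roughly 1 N. Its centre rises only about 0.9 mm, so it pivots on the stem edge and not over the rim, where it would rise about 4 mm. It is the rocking one. I'll release it and move over its middle.

Call:
drive_tool([
  [-0.2, 0, 0, 0, 0, 0, 0],
  [-0.4, 0, 0, 0, 0, 0, 0],
  [-0.4, 0, 0, 0, 0, 0, 0],
  [0, 0.1, -0.7, 0, 0, 0, 0],
  [0, 0, -0.7, 0, 0, 0, 0],
])

```text
t: 7.07
ee_pos: [0.55, -0.2999, 0.0671]
tcp_rot: [0.708, -0.001, -0.706, 0.0]
force: [0.4, -0.8, 0.0]
width: 0.0001
```

Call:
drive_tool([
  [0, 0, 0, 0, 0, 0, 0],
  [0, 0, 0, 0, 0, 0, 0],
  [0, 0, 0, 0, 0, 0, 0],
])

```text
t: 7.32
ee_pos: [0.5487, -0.2988, 0.0654]
tcp_rot: [-0.707, -0.0, 0.707, -0.0]
force: [-0.3, 0.1, 0.3]
width: 0.0007
```

```bash
python3 - <<'E'
from look import *
c=tipz(.551,-.298);cv2.imwrite("pics/w4.png",c["img"])
P=pts(c,np.ones((384,512),bool));e=arm.state()["ee_pos"]
f=P[(abs(P[:,0]-e[0]-.0115)<.006)&(abs(P[:,1]-e[1])<.02)&(P[:,2]>.068)&(P[:,2]<.105)];print("finger",f.min(0),f.max(0))
for n in("top","side"):
    c=arm.read_camera(n)
    for m in arm.masks_of("cover1",n):
        P=pts(c,m["pixels"]);Q=P[(P[:,2]>.054)&(P[:,2]<.066)]
        if len(Q)>30 and abs(np.median(Q[:,1])+.296)<.04: 
            print(n,len(Q),(Q.min(0)+Q.max(0))/2,np.ptp(Q,axis=0))
            for k in(0,1): pass
    P=pts(c,np.ones((384,512),bool))
    f=P[(abs(P[:,0]-e[0])<.02)&(abs(P[:,1]-e[1])<.02)&(P[:,2]>.068)&(P[:,2]<.105)]
    if len(f): print(n,"finger",f.min(0),f.max(0))
E
```

```text
ee [ 0.5483 -0.2987  0.0651] finger min z 0.08284180198795751
cover slope/height [-0.0028 -0.0001  0.0608] circle 0.5516 -0.3008 0.0459 9448
finger [ 0.5592854  -0.30755879  0.0828418 ] [ 0.56246683 -0.28937081  0.10486582]
top 55 [ 0.551109   -0.26885968  0.05983729] [0.06614449 0.02613355 0.01039757]
side 272 [ 0.55101647 -0.29584878  0.05904535] [0.08813096 0.08241566 0.0097544 ]
side finger [ 0.53667635 -0.30799274  0.08230441] [ 0.55970543 -0.28600877  0.10495961]
```

View pics/w4.png

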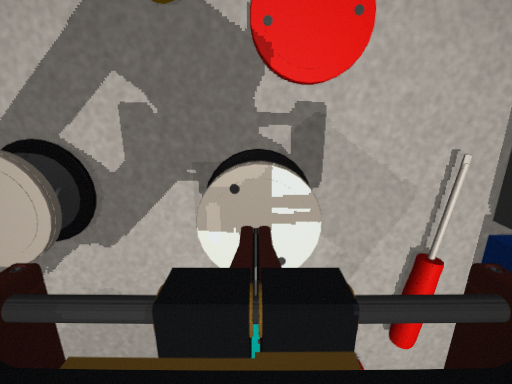

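The wrist picture shows the cover level again, centred at about (258,222), with the shut tips over its middle. I'll press down now.

Call:
drive_tool([
  [0.4, 0.04, -0.02, 0, 0, 0, 0],
  [0.36, 0, 0, 0, 0, 0, 0],
  [0, 0, 0, 0, 0, 0, 0],
  [0, 0, 0, 0, 0, 0, 0],
])

```text
t: 7.9
ee_pos: [0.5488, -0.2994, 0.0446]
tcp_rot: [-0.706, -0.001, 0.708, 0.001]
force: [0.1, 0.0, -0.8]
width: 0.0004
```

Call:
drive_tool([
  [0.04, 0, 0, 0, 0, 0, 0],
  [0.04, 0, 0, 0, 0, 0, 0],
  [0, 0, 0, 0, 0, 0, 0],
  [0, 0, 0, 0, 0, 0, 0],
])

```text
t: 8.23
ee_pos: [0.5499, -0.3001, 0.0441]
tcp_rot: [0.707, 0.0, -0.707, 0.0]
force: [-0.3, 0.3, 0.3]
width: 0.0005
```

Call:
drive_tool([
  [0.04, 0, 0, 0, 0, 0, 0],
  [0.02, 0, 0, 0, 0, 0, 0],
  [0, 0, 0, 0, 0, 0, 0],
  [0, 0, 0, 0, 0, 0, 0],
])

```text
t: 8.57
ee_pos: [0.5498, -0.3, 0.0425]
tcp_rot: [0.707, 0.0, -0.707, 0.0]
force: [-1.1, 0.6, -0.9]
width: 0.0005
```

Call:
drive_tool([
  [0.04, 0, 0, 0, 0, 0, 0],
  [0, 0, 0, 0, 0, 0, 0],
  [0, 0, 0, 0, 0, 0, 0],
])

```text
t: 8.82
ee_pos: [0.5499, -0.3001, 0.0417]
tcp_rot: [0.707, 0.0, -0.707, 0.0]
force: [-0.1, 0.7, 3.6]
width: 0.0003
```

Call:
drive_tool([
  [0.04, 0, 0, 0, 0, 0, 0],
  [0, 0, 0, 0, 0, 0, 0],
  [0, 0, 0, 0, 0, 0, 0],
])

```text
t: 9.07
ee_pos: [0.5499, -0.3001, 0.0406]
tcp_rot: [0.707, 0.0, -0.707, 0.0]
force: [-0.7, 0.7, 4.5]
width: 0.0003
```

Call:
drive_tool([
  [0.04, 0, 0, 0, 0, 0, 0],
  [0, 0, 0, 0, 0, 0, 0],
  [0, 0, 0, 0, 0, 0, 0],
])

```text
t: 9.32
ee_pos: [0.5499, -0.3001, 0.0396]
tcp_rot: [0.707, 0.0, -0.707, 0.0]
force: [-0.2, 0.5, 5.2]
width: 0.0002
```

Call:
drive_tool([
  [0.04, 0, 0, 0, 0, 0, 0],
  [0, 0, 0, 0, 0, 0, 0],
  [0, 0, 0, 0, 0, 0, 0],
])

```text
t: 9.57
ee_pos: [0.5499, -0.3001, 0.0386]
tcp_rot: [0.707, 0.0, -0.707, 0.0]
force: [-0.8, 0.8, 5.8]
width: 0.0001
```

The force rises from 3.6 N to 5.8 N over 3 mm, which matches the spring. I'll press on to the rim.

Call:
drive_tool([
  [0.03, 0, 0, 0, 0, 0, 0],
  [0, 0, 0, 0, 0, 0, 0],
  [0, 0, 0, 0, 0, 0, 0],
])

```text
t: 9.82
ee_pos: [0.5499, -0.3001, 0.0382]
tcp_rot: [0.707, 0.0, -0.707, 0.0]
force: [-1.6, 1.8, 8.6]
width: 0.0006
```

Call:
drive_tool([
  [0.02, 0, 0, 0, 0, 0, 0],
  [0, 0, 0, 0, 0, 0, 0],
  [0, 0, 0, 0, 0, 0, 0],
])

```text
t: 10.07
ee_pos: [0.5499, -0.3001, 0.0382]
tcp_rot: [0.707, -0.0, -0.707, 0.0]
force: [-2.6, 2.3, 11.0]
width: 0.0002
```

The tool has stopped at 0.0382 while the force climbs, so the cover is on its rim. I'll check that it is level and steady.

Call:
drive_tool([
  [0.01, 0, 0, 0, 0, 0, 0],
  [0, 0, 0, 0, 0, 0, 0],
  [0, 0, 0, 0, 0, 0, 0],
  [0, 0, 0, 0, 0, 0, 0],
  [0, 0, 0, 0, 0, 0, 0],
])

```text
t: 10.48
ee_pos: [0.5499, -0.3001, 0.0382]
tcp_rot: [0.707, -0.0, -0.707, 0.0]
force: [-2.6, 1.3, 13.1]
width: 0.0002
```

```bash
python3 - <<'E'
from look import *
c=tipz(.551,-.298);cv2.imwrite("pics/w5.png",c["img"])
print(arm.state()["force"])
c=arm.read_camera("side")
for m in arm.masks_of("cover1","side"):
    P=pts(c,m["pixels"])
    if np.median(P[:,2])>.04: print(np.median(P,0).round(4))
E
```

```text
ee [ 0.5499 -0.3001  0.0382] finger min z 0.0631528659082711
cover slope/height [-0.0055 -0.0002  0.0568] circle 0.5518 -0.3008 0.0459 10052
[-3.01722746  3.30172605 12.71559368]
[0.5545 0.3221 0.0572]
[0.5354 0.1027 0.0574]
[ 0.5578 -0.0938  0.0574]
[ 0.5398 -0.2824  0.0557]
```

View pics/w5.png

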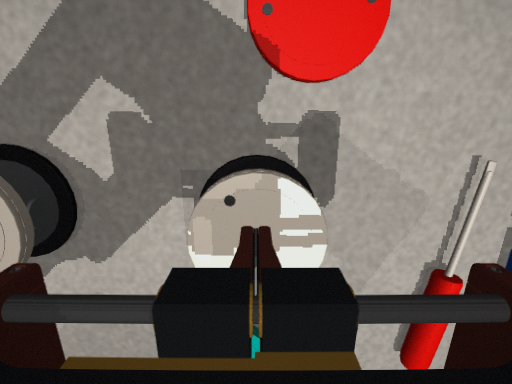

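The cover's top has gone from 0.0608 to 0.0568, a drop of 4.0 mm. It is level to 0.006 rad and held with about 13 N at its middle, so I'm handing the job in.

```bash
python3 -c "
from bench import arm
arm.finish_job();print(arm.state()['force'])"
```

```text
the job is handed in; nothing more can be done
the job is handed in; nothing more can be done
```

The rocking cover was cover4, the one farthest to the right. It is now pressed home, and the arm is still holding it down so you can put its screws in.

- **Finding it:** A press of about 1 N near its edge tipped it by about 0.12 rad, while its centre rose only about 1 mm. It levelled again when I let go. I did not press covers 1 to 3, because that tilt about the stem settled it.
- **Pressing it home:** At its middle the force rose from 3.6 N to 5.8 N over 3 mm of travel, then climbed steeply with no further movement.
- **Last checks:** The top had sunk 4.0 mm (60.8 to 56.8 mm by the wrist camera). The cover was level within 0.006 rad, its centre had not moved sideways, and the fingers held it with about 13 N.
- **What disagreed:** The shut fingertips stood about 31 mm higher than the stated 14 mm nose length implies. My first approach therefore stopped in the air, and I went on by camera and force. The cameras also differed by up to 5 mm on cover4's y position, so I used a value between them.

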